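Check a tape-deck spindle bearing under load

TASK

Load the bearing rig by hanging the larger of the two steel weights by its loop on the hook of the rig's arm, so that it hangs free and the arm is pulled down. Then take the square-bodied bearing test pen out of its stand and hold it square to the slanted round face on top of the bearing housing, its tip inside the marked ring, pressed lightly so that the sprung tip goes in about half its travel; leave the smaller weight and the other things where they are. The job ends holding: finish with the pen still in the gripper and held still on the mark, the weight still hanging.

Things in the scene. Friction and masses are not known exactly. Their poses are not given: they have to be found in the camera images.
- rig: Grey bearing rig, fixed (place and yaw vary). Origin: centre of the underside of its base plate (130 along x, 100 along y, 12 thick); z up, x away from the robot at yaw 0. A pedestal 55 x 60 carries a round bearing housing, radius 36, axis along x at height 100, x from -36 to 30. A slanted boss stands on top of it. The hooked arm is behind it at x = 56 and reaches to the +y side.
- spot: Slanted end face of the aluminium boss on the housing, 40 diameter, with a black ring mark (16 diameter, centre dot). Origin: centre of the ring, on the face, at (-17.8, 0, 148.8) mm in the rig's frame. z axis = outward normal of the face, leaning 0.35 rad (20 degrees) from vertical towards the rig's -x side (the robot).
- load_arm (a joint): Sprung arm with the hook, hinged about the rig's x axis at height 100: 0 = up, unloaded; grows as the hook sinks, to a stop at 0.2 rad, where the larger weight takes it by itself (about 2 N at the hook is enough). The hook sinks about 26 mm in all.
- hook_mid (a point): Middle of the hook's level rod, on its upper side: where the loop belongs. Rod 8 thick, along the rig's x axis, 130 to +y of the arm's hinge; the arm (12 thick) is 30 beyond on the +x side; the open end, 30 off on the -x side, is turned up 16 above the rod's upper side. 154 above the bench when unloaded. Moves with the arm; its axes are the rig's at joint 0.
- big_weight: Larger loose steel weight, 0.48 kg (within 15 percent): cylinder 52 diameter, 32 high, above it an upright loop of 8 mm wire and a black square finger tab; 130 high. Origin: centre of its underside, z up. The loop lies in its y-z plane: clear opening 46 wide along y, heights 32 to 84, so a rod passes through along x; top bar along y, -20 to 20, centre at height 88.
- big_weight_bar (a point): Centre of the top bar of the larger weight's loop (8 thick), 88 above its underside, same axes as the weight. When hung it lies about 4 mm above hook_mid.
- big_weight_tab (a point): Grip point in the larger weight's square finger tab: 18 x 18 mm with sides along the weight's x and y, from 88 to 130 above its underside; this point is at 112.
- small_weight: Smaller weight of the same form, to be left alone: cylinder 36 diameter, 18 high, the same loop and tab above it, 116 high in all, 0.15 kg. The two weights may change places. Origin: centre of its underside.
- stand: Grey block, 80 x 80 x 75 high, fixed to the bench (place and yaw vary), with a round hole 24 in diameter, 70 deep, in the middle of its top; the pen stands in it. Origin: centre of its underside.
- pen: Bearing test pen, loose, 0.11 kg, upright in the stand. Origin: on its axis at the underside of its collar (34 diameter, 5 thick), which rests on the stand's top. z axis points from tip to butt. Above the collar: square black body 24 x 24 (sides along its x and y) up to 62. Below: steel nose 18 diameter to -33, then the sprung tip, 8 diameter, ball-ended, to -60.
- pen_grip (a point): Grip point on the pen's axis, in the middle of its square body, 34 above the pen's origin (94 from the tip).
- pen_tip (a point): End of the pen's sprung tip, 60 from the pen's origin along its -z when not pressed; it moves in with the tip.
- plunger (a joint): How far the sprung tip is pressed in, m: 0 = out, 0.012 = fully in. Spring: starts to move at 0.5 N, 2 N at half travel (0.006), 3.5 N at 0.012.
- screwdriver: Bystander: screwdriver lying on the bench in front of the rig.
- reel: Bystander: tape reel, 126 diameter, 13 thick, lying flat. Origin under its centre.
- roller: Bystander: rubber roller, 32 diameter, 28 high, standing.
- jar: Bystander: amber jar, 56 diameter, 80 high.
- pulley: Bystander: aluminium pulley, 48 diameter, 24 high, lying flat.
- mug: Bystander: white mug, 76 diameter, 90 high.
Mind the look-alikes: they are no part of the job. Leave any turquoise look-alike of the big_weight alone.

How it is judged:
On the way, in this order (a step that is already met when the one before it is completed fails the run):
1. the larger weight hangs by its loop on the hook, let go, and has pulled the arm down (value of joint load_arm above 0.15 rad and contact force between big_weight and rig above 2 N and contact force between big_weight and the arm below 0.1 N and contact force between big_weight and the fingers below 0.1 N and z of big_weight_bar in the frame of hook_mid above -0.008 m and distance between big_weight_bar and hook_mid below 0.04 m and linear speed of big_weight below 0.1 m/s), for 0.3 s.
2. the pen has been lifted out of its stand (z of pen in the frame of stand above 0.135 m and contact force between pen and the fingers above 0.5 N), for 0.1 s.
At the end, for the whole second after the job is handed in: Larger weight hangs free and still on the hook, arm joint over 0.15 rad. Gripper holds the pen still, touching only the rig: tip within 9 mm of the ring's centre, axis within 0.17 rad of the face normal, sprung tip pressed in 2.5 to 10 mm (0.5 to 6 N) (all of step 1 and distance between pen_tip and spot below 0.009 m and angle between the z axis of pen and the z axis of spot, either way round below 0.17 rad and value of joint plunger between 0.0025 and 0.01 m and contact force between pen and rig between 0.5 and 6 N and contact force between pen and the fingers above 0.5 N and contact force between pen and stand below 0.1 N and contact force between pen and big_weight below 0.1 N and linear speed of pen below 0.03 m/s); the arm keeps its last pose, push and grip.
It fails at once if the pen is rammed against the rig (over 20 N) (contact force between pen and rig above 20 N).
It fails at once if the smaller weight or another bystander is moved more than 30 mm (distance of any of small_weight, screwdriver, reel, roller, jar, pulley, mug from where it was at the start of the episode above 0.03 m).
It also fails if it takes over 48 s, if anything falls off the work surface, if the arm or the gripper's body presses on something with over 40 N, if the wrist force passes 120 N, or if a joint passes its speed limit or range.

ROBOT

A 6-joint arm with a two-finger parallel gripper is mounted at the origin on the work surface. World frame = base frame: x ahead of the robot, y to its left, z up, the work surface at z = 0. Lengths are in m, angles in rad, forces in N, time in s.
With the tool pointing down it reaches from about 0.275 to 0.75 m from the base axis. Payload 10.2 kg.
Tool frame: the origin (TCP) lies at the very end of the fingers, on their centre line; the grasp point (between the pads) lies 19 mm behind it; x points along the fingers, y is the direction in which the jaws open and shut, and the axes are right-handed (so a half turn about x gives the same grasp; the last joint's range is limited). The gripper opens to 85 mm and grips with 20 to 120 N. Pads are 22 mm wide; open, the fingers measure 114 mm over their backs; the gripper's body (76 mm by 85 mm) begins 54 mm behind the grasp point. The pads swing forward as they close: fully open they stand 13 mm farther back than shut.
Start: joints at [1.117, 0.313, 1.498, -0, 1.331, -0.223], TCP at [0.12, 0.511, 0.231] pointing down, gripper open.
Joint ranges: [-2.94, 2.94], [-0.97, 2.17], [0.19, 2.56], [-1.23, 4.37], [0.02, 3.11], [-2.88, 2.88]. Speed limits (rad/s): [2.39, 2.39, 3.01, 3.14, 3.14, 3.14].

INTERFACE

Orientations are given as [roll, pitch, yaw] about the fixed x, y, z axes, in that order (R = Rz(yaw) Ry(pitch) Rx(roll)).
In Python, from plant import manip, eyes gives the robot as it stands. Calls block until the motion is done:
- manip.move_to(position, orientation): joint-space move of the TCP to a pose.
- manip.line_to(position, rot=None, vel=0.15): straight line of the TCP; rot=None keeps the orientation; vel is the mean speed in m/s.
- manip.move_joints(angles): joint-space move.
- manip.release() and manip.grab(force=None): open the fingers fully, or close them until they stop; force is the grip in N (None keeps the last).
- manip.dwell(seconds).
- manip.solve_ik(position, orientation): joint angles nearest the present ones, or None.
- manip.read_state(): the state.
- eyes.grab_frame(name): name is "scene" or "top" or "wrist"; returns the picture (384x512x3 uint8, red, green, blue); there is no depth.
- eyes.camera_params(name): a dict with "camera_matrix" (3x3 intrinsics, pixels), "rvec" (rotation vector, rad) and "tvec" (3), from world to camera coordinates, as OpenCV has them. Camera axes: x right, y down, z forward; pixel columns grow to the right and rows downward; lengths in m; the calibration is good to about 2 mm. A picture is of the moment at which its call begins: read the wrist's pose just before it. camera_params takes no time and is no camera call; for the wrist camera it gives the pose at the moment of the call.
A pose or a line that the arm cannot do raises manip.PlanningError and nothing moves.
- manip.close_job(): hands the job in, once; it reports no verdict.
Trained networks look in the newest picture that a camera, given by its name, has taken for a name from the list of things; names that differ only in an ending like _2 or _b are one class to them, and where a whole thing is asked for, a point or a joint stands for the part that bears it (a point fixed in the world has none). Each returns a list of dicts, best first, with "p" (0 to 1); they miss things now and then, are a little off and sometimes report something else, mostly with a low value. They report only what shows in the picture. A call takes as long as a camera call. They do not tell look-alikes from the thing itself.
- eyes.recognise(camera, thing): "xyz" ([x, y, z] in m, in world coordinates, good to about 4 mm: the middle of the surface that is visible of it).
- eyes.outline_of(camera, thing): "pixels" (384x512 bool, what is visible of it).
The state is a dict: "time": time; "qpos": joint angles; "qd": joint speeds; "joint_efforts": joint torques, N m; "position": TCP position; "orientation": TCP orientation; "wrist_force": force on the tool from outside, world axes, zero at the start; "moment": the same for the moment, N m; "width": finger opening in m.
Only numpy, scipy, OpenCV 4.12 (cv2) and the standard library are available. Lean on these libraries where they do the work, as an engineer would, in place of code of your own. Each camera call takes 0.05 s, during which the arm holds its last target. There are 200 camera calls.

## Working session

There is one attempt and no reset: what is moved stays moved. The work goes in short steps, each a Python script; the robot and the scene stay as the last script left them, time stands still between calls to the robot, and variables do not carry over. Pictures are saved under pics/ and viewed, about 8 in all and at most 12, crops included, and the job is handed in when it is done.

```bash
ls; mkdir -p pics
python3 - <<'E'
from plant import manip, eyes
import cv2, numpy as np
ims=[]
for c in ["scene","top"]:
    im=eyes.grab_frame(c); cv2.imwrite(f"pics/{c}0.png",cv2.resize(im[:,:,::-1],(800,600),interpolation=cv2.INTER_CUBIC))
    p=eyes.camera_params(c); R=cv2.Rodrigues(np.array(p["rvec"]))[0]
    print(c,np.round(p["camera_matrix"],1).tolist(),"pos",(-R.T@np.array(p["tvec"]).ravel()).round(3),"fwd",R[2].round(3))
    for t in ["rig","spot","hook_mid","load_arm","big_weight","big_weight_tab","small_weight","stand","pen","screwdriver","reel","jar","mug","roller","pulley"]:
        r=eyes.recognise(c,t); print(c,t,[(np.round(d["xyz"],3).tolist(),round(d["p"],2)) for d in r[:4]])
print(manip.read_state())
E
```

```text
pics
scene [[397.4, 0.0, 256.1], [0.0, 397.4, 192.0], [0.0, 0.0, 1.0]] pos [1.231 0.031 1.096] fwd [-0.571 -0.042 -0.82 ]
scene rig [([0.623, 0.044, 0.105], 0.85)]
scene spot [([0.591, 0.042, 0.147], 0.43)]
scene hook_mid [([0.543, -0.293, 0.115], 0.66)]
scene load_arm [([0.661, 0.083, 0.128], 0.55)]
scene big_weight [([0.368, 0.14, 0.029], 0.82), ([0.474, 0.212, 0.036], 0.57)]
scene big_weight_tab [([0.474, 0.208, 0.032], 0.91), ([0.562, -0.282, 0.07], 0.66), ([0.7, -0.369, 0.061], 0.63), ([0.369, 0.145, 0.03], 0.55)]
scene small_weight [([0.505, 0.34, 0.046], 0.77)]
scene stand [([0.562, -0.283, 0.065], 0.74)]
scene pen [([0.404, -0.18, 0.014], 0.59), ([0.543, -0.292, 0.113], 0.56)]
scene screwdriver [([0.439, -0.091, 0.019], 0.79)]
scene reel [([0.714, 0.364, 0.012], 0.91)]
scene jar [([0.699, -0.37, 0.064], 0.69)]
scene mug [([0.39, -0.443, 0.056], 0.67)]
scene roller [([0.747, -0.201, 0.022], 0.56)]
scene pulley [([0.406, -0.182, 0.014], 0.55)]
top [[461.1, 0.0, 257.5], [0.0, 461.1, 194.1], [0.0, 0.0, 1.0]] pos [ 0.386 -0.023  1.738] fwd [ 0.106  0.008 -0.994]
top rig [([0.59, 0
[... 703 characters left out ...]
p roller [([0.463, 0.204, 0.034], 0.58)]
top pulley []
{'time': 1.6, 'qpos': array([ 1.11657940e+00,  3.12927584e-01,  1.49771581e+00,  4.87405645e-05,
        1.33101360e+00, -2.23398628e-01]), 'qd': array([-0.00132892, -0.00098106, -0.00043928, -0.00074706,  0.00078422,
        0.00016418]), 'joint_efforts': array([ 1.89827883e-04, -4.12165332e+01, -2.59899384e+01, -1.70438184e-04,
        5.39023495e-04, -1.07079086e-05]), 'position': array([0.12010552, 0.51107694, 0.2312741 ]), 'orientation': array([-2.42856125,  1.57071644, -2.65939112]), 'wrist_force': array([-0.31498223,  1.19507187,  0.09247009]), 'moment': array([ 0.0632377 , -0.02298517,  0.00692968]), 'width': 0.08545888567771548}
```

View pics/scene0.png

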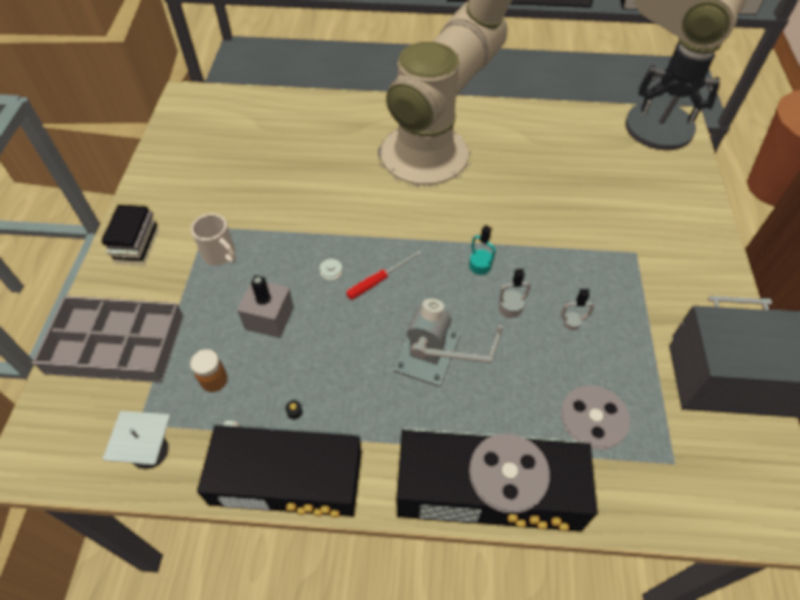

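View pics/top0.png

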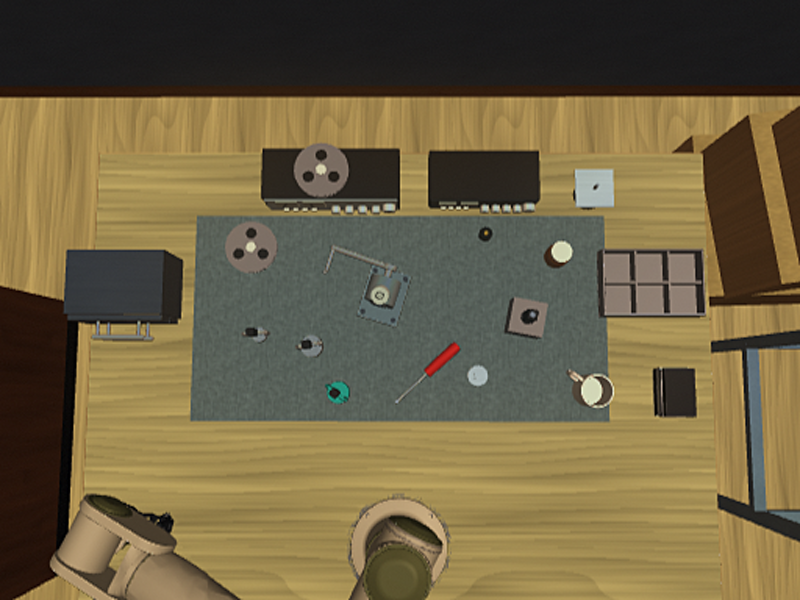

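Top view (sharp): larger grey weight at about px (310,345), turquoise look-alike (337,392), small weight (257,333), rig (383,293) with the hook rod around (328,260), pen in its stand (528,317). Next I look from nearby with the wrist camera.

```bash
cat > h.py <<'E'
from plant import manip, eyes
import cv2, numpy as np
from scipy.spatial.transform import Rotation as Rn
def rpy(M): return Rn.from_matrix(M).as_euler("xyz")
def tool(x,y):
    x=np.array(x,float);x/=np.linalg.norm(x);y=np.array(y,float);y-=x*(x@y);y/=np.linalg.norm(y)
    return np.c_[x,y,np.cross(x,y)]
def down(a): return tool([0,0,-1],[np.cos(a),np.sin(a),0])
def cam(n):
    p=eyes.camera_params(n); return np.array(p["camera_matrix"]),cv2.Rodrigues(np.array(p["rvec"]))[0],np.array(p["tvec"]).ravel()
def proj(c,P):
    K,R,t=c; q=(np.atleast_2d(P)@R.T+t)@K.T; return q[:,:2]/q[:,2:]
def ray(c,uv,z):
    K,R,t=c; d=R.T@np.linalg.solve(K,[*uv,1]); o=-R.T@t; return o+d*(z-o[2])/d[2]
def save(im,n,s=1.5): cv2.imwrite(f"pics/{n}.png",cv2.resize(im[:,:,::-1],None,fx=s,fy=s,interpolation=cv2.INTER_CUBIC))
def st(m=""):
    s=manip.read_state(); print(m,"t",round(s["time"],2),"pos",s["position"].round(4),"F",s["wrist_force"].round(2),"w",round(s["width"],4),"q",s["qpos"].round(2)); return s
E
python3 - <<'E'
from h import *
s=manip.read_state(); K,R,t=cam("wrist"); T=Rn.from_euler("xyz",s["orientation"]).as_matrix()
print(K.round(1).tolist(),"cam in tool",(T.T@(-R.T@t-s["position"])).round(3),"fwd",(T.T@R[2]).round(3),"right",(T.T@R[0]).round(3))
print("T",T.round(3).tolist())
for a in [0.6,-2.54,np.pi/2,-np.pi/2]:
    for p in ([0.48,0.12,0.40],[0.46,0.2,0.25],[0.53,-.29,.3]): print(a,p,np.round(q,2) if (q:=manip.solve_ik(p,rpy(down(a)))) is not None else None)
E
```

```text
[[317.3, 0.0, 254.2], [0.0, 317.3, 186.8], [0.0, 0.0, 1.0]] cam in tool [-0.143  0.002 -0.078] fwd [0.952 0.001 0.306] right [-0.     1.    -0.002]
T [[-0.0, 0.229, 0.973], [-0.0, 0.973, -0.229], [-1.0, -0.0, -0.0]]
0.6 [0.48, 0.12, 0.4] [ 0.01  0.19  1.23 -0.    1.73 -0.59]
0.6 [0.46, 0.2, 0.25] [ 0.18  0.25  1.53 -0.    1.36 -0.42]
0.6 [0.53, -0.29, 0.3] [-0.69  0.46  1.11  0.    1.57 -1.29]
-2.54 [0.48, 0.12, 0.4] [ 0.01  0.19  1.23 -0.    1.73  2.55]
-2.54 [0.46, 0.2, 0.25] [ 0.18  0.25  1.53 -0.    1.36  2.72]
-2.54 [0.53, -0.29, 0.3] [-0.69  0.46  1.11  0.    1.57  1.85]
1.5707963267948966 [0.48, 0.12, 0.4] [ 0.01  0.19  1.23 -0.    1.73 -1.56]
1.5707963267948966 [0.46, 0.2, 0.25] [ 0.18  0.25  1.53 -0.    1.36 -1.39]
1.5707963267948966 [0.53, -0.29, 0.3] [-0.69  0.46  1.11  0.    1.57 -2.27]
-1.5707963267948966 [0.48, 0.12, 0.4] [ 0.01  0.19  1.23 -0.    1.73  1.58]
-1.5707963267948966 [0.46, 0.2, 0.25] [ 0.18  0.25  1.53 -0.    1.36  1.75]
-1.5707963267948966 [0.53, -0.29, 0.3] [-0.69  0.46  1.11  0.    1.57  0.88]<sys>:0: UserWarning: Gimbal lock detected. Setting third angle to zero since it is not possible to uniquely determine all angles.
```

```bash
python3 - 2>/dev/null <<'E'
from h import *
manip.move_to([0.45,0.12,0.32],rpy(down(np.pi/2)))
c=cam("wrist"); im=eyes.grab_frame("wrist"); save(im,"w1"); np.savez("w1.npz",K=c[0],R=c[1],t=c[2],im=im)
for t in ["rig","spot","hook_mid","big_weight","big_weight_tab","small_weight"]:
    r=eyes.recognise("wrist",t); print(t,[(np.round(d["xyz"],3).tolist(),round(d["p"],2)) for d in r[:4]])
st()
E
```

```text
rig [([0.568, 0.053, 0.111], 0.68), ([0.73, -0.204, 0.018], 0.21)]
spot [([0.574, 0.045, 0.149], 0.81), ([0.467, 0.206, 0.031], 0.54)]
hook_mid [([0.656, 0.099, 0.135], 0.58)]
big_weight [([0.461, 0.205, 0.032], 0.78), ([0.357, 0.141, 0.036], 0.7)]
big_weight_tab [([0.357, 0.142, 0.029], 0.89), ([0.461, 0.208, 0.034], 0.71), ([0.402, -0.182, 0.017], 0.23)]
small_weight [([0.493, 0.334, 0.068], 0.63)]
 t 3.83 pos [0.4499 0.1202 0.3199] F [ 0.32 -0.72 -0.9 ] w 0.0852 q [ 0.01  0.13  1.5   0.    1.51 -1.56]
```

View pics/w1.png

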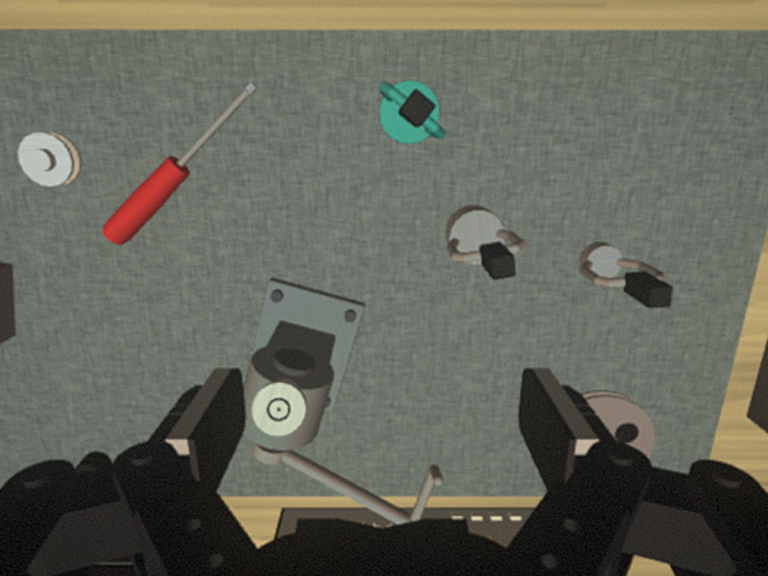

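```bash
cat >> h.py <<'E'
from scipy.optimize import least_squares, minimize
def Rz(a): return Rn.from_euler("z",a).as_matrix()
def place(p,L): return np.array(L)@Rz(p[2]).T+[p[0],p[1],0]
def box(hx,z0,z1): return np.array([[a,b,z] for a in(-hx,hx) for b in(-hx,hx) for z in(z0,z1)])
def boxfit(c,mask,p0,L):
    S=4; M=cv2.resize(mask.astype(np.uint8),None,fx=S,fy=S,interpolation=cv2.INTER_LINEAR_EXACT)
    def f(p):
        h=cv2.convexHull(((proj(c,place(p*[1,1,10],L))+.5)*S).astype(np.float32)); m=np.zeros_like(M); cv2.fillPoly(m,[np.round(h*16).astype(np.int32)],1,shift=4)
        return -(m&M).sum()/((m|M).sum())
    best=None
    for y in np.linspace(-.7,.7,5):
        q=np.array([p0[0],p0[1],(p0[2]+y)/10]); r=minimize(f,q,method="Nelder-Mead",options=dict(initial_simplex=q+np.array([[0,0,0],[.008,0,0],[0,.008,0],[0,0,.03]]),xatol=1e-5))
        if best is None or r.fun<best.fun: best=r
    return best.x*[1,1,10],best.fun
E
python3 - 2>/dev/null <<'E'
from h import *
d=np.load("w1.npz"); c=(d["K"],d["R"],d["t"]); im=d["im"]
L=np.array([[-.0178,0,.1488],[-.065,-.05,.012],[-.065,.05,.012],[-.004,.13,.168]])
px=np.array([[278.5,408.5],[270,279],[364,302],[434.5,470]])/1.5
r=least_squares(lambda p:(proj(c,place(p,L))-px).ravel(),[.585,.05,.3]); rig=r.x; print("rig",rig.round(4),"res",r.fun.round(1))
g=im.max(2); m=np.zeros(g.shape,bool); m[150:200,310:355]=g[150:200,310:355]<60; print(m.sum())
w,f=boxfit(c,m,[.463,.205,.13],box(.009,.092,.130)); print("weight",w.round(4),f)
S=5
big=cv2.resize(im[:,:,::-1],None,fx=S,fy=S,interpolation=cv2.INTER_CUBIC)
def dr(P,col,close=False):
    q=((proj(c,P)+.5)*S).round().astype(int)
    cv2.polylines(big,[q],close,col,1)
th=np.linspace(0,2*np.pi,40)
circ=lambda rr,z:np.c_[rr*np.cos(th),rr*np.sin(th),z+0*th]
dr(place(w,circ(.026,.032)),(0,255,0)); dr(place(w,circ(.026,0)),(0,255,0))
for z in(.088,.13): dr(place(w,[[a*.009,b*.009,z] for a,b in((1,1),(1,-1),(-1,-1),(-1,1))]),(0,0,255),True)
dr(place(w,[[0,-.027,.032],[0,-.027,.08],[0,-.02,.088],[0,.02,.088],[0,.027,.08],[0,.027,.032]]),(255,255,0))
dr(place(rig,[[a*.065,b*.05,.012] for a,b in((1,1),(1,-1),(-1,-1),(-1,1))]),(0,255,0),True)
dr(place(rig,[[.056,0,.1],[.056,.13,.15],[-.004,.13,.15],[-.004,.13,.17]]),(255,255,0))
n=Rn.from_euler("y",-.35).as_matrix()
dr(place(rig,circ(.008,0)@n.T+L[0]),(0,0,255)); dr(place(rig,circ(.02,0)@n.T+L[0]),(0,0,255))
a=big[130*S:210*S,290*S:360*S]; b=big[180*S:350*S,155*S:300*S]
a=cv2.resize(a,None,fx=600/a.shape[0],fy=600/a.shape[0]);b=cv2.resize(b,(int(b.shape[1]*480/b.shape[0]),480)); b=cv2.copyMakeBorder(b,0,120,0,0,cv2.BORDER_CONSTANT)
o=np.hstack([a,b])[:,:]; o=cv2.resize(o,None,fx=min(1,800/o.shape[1]),fy=min(1,800/o.shape[1])); cv2.imwrite("pics/ov1.png",o); print(o.shape)
np.savez("est.npz",rig=rig,w=w)
E
```

```text
rig [ 0.591   0.0393 -0.2555] res [-0.7 -1.8 -2.9 -0.7 -0.5  0.   3.3  2.8]
423
weight [0.4363 0.2103 0.13  ] 0.0
(514, 800, 3)
```

View pics/ov1.png

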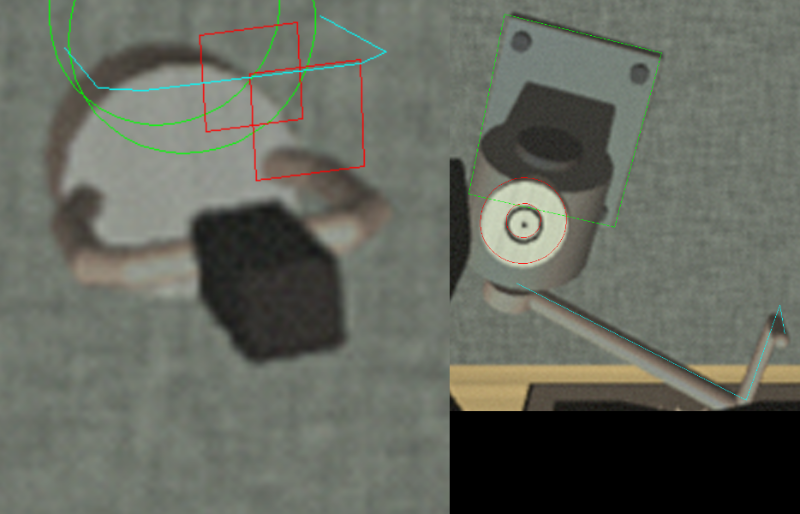

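```bash
sed -i 's/return -(m&M).sum()/return -float((m\&M).sum())/' h.py
python3 - 2>/dev/null <<'E'
from h import *
d=np.load("w1.npz"); c=(d["K"],d["R"],d["t"]); im=d["im"]; rig=np.load("est.npz")["rig"]
g=im.max(2); m=np.zeros(g.shape,bool); m[150:200,310:355]=g[150:200,310:355]<60
w,f=boxfit(c,m,[.463,.205,.13],box(.009,.092,.130)); print("weight",w.round(4),f)
np.savez("est.npz",rig=rig,w=w)
S=8; big=cv2.resize(im[120:200,290:370,::-1],None,fx=S,fy=S,interpolation=cv2.INTER_CUBIC)
def dr(P,col,close=False):
    q=((proj(c,P)+.5-[290,120])*S).round().astype(int); cv2.polylines(big,[q],close,col,1)
th=np.linspace(0,2*np.pi,40)
circ=lambda rr,z:np.c_[rr*np.cos(th),rr*np.sin(th),z+0*th]
for z in(0,.032): dr(place(w,circ(.026,z)),(0,255,0))
for z in(.088,.13): dr(place(w,[[a*.009,b*.009,z] for a,b in((1,1),(1,-1),(-1,-1),(-1,1))]),(0,0,255),True)
dr(place(w,[[0,-.027,.032],[0,-.027,.08],[0,-.02,.088],[0,.02,.088],[0,.027,.08],[0,.027,.032]]),(255,255,0))
cv2.imwrite("pics/ov2.png",big[:600])
# IK checks for the hang path, both jaw choices
hm=place(rig,[[.026,.13,.154]])[0]; print("hook",hm,"spot",place(rig,[[-.0178,0,.1488]])[0])
print("tab dir x",w[2],"rig yaw",rig[2])
for k in range(4):
    a=rig[2]+k*np.pi/2
    for dz in (.03,.10):
        q=manip.solve_ik(hm+[0,0,dz],rpy(down(a))); print(k,dz,None if q is None else q.round(2))
E
```

```text
weight [0.4686 0.2096 0.4481] -0.8663289166017147
hook [0.64905351 0.15853548 0.154     ] spot [0.57381965 0.04382582 0.1488    ]
tab dir x 0.44808329652395673 rig yaw -0.2555081595038678
0 0.03 [ 0.06  0.67  1.07 -0.    1.4   0.32]
0 0.1 [ 0.06  0.64  0.95 -0.    1.56  0.32]
1 0.03 [ 0.06  0.67  1.07 -0.    1.4  -1.25]
1 0.1 [ 0.06  0.64  0.95 -0.    1.56 -1.25]
2 0.03 [ 0.06  0.67  1.07 -0.    1.4  -2.82]
2 0.1 [ 0.06  0.64  0.95 -0.    1.56 -2.82]
3 0.03 [ 0.06  0.67  1.07 -0.    1.4   1.89]
3 0.1 [ 0.06  0.64  0.95 -0.    1.56  1.89]
```

View pics/ov2.png

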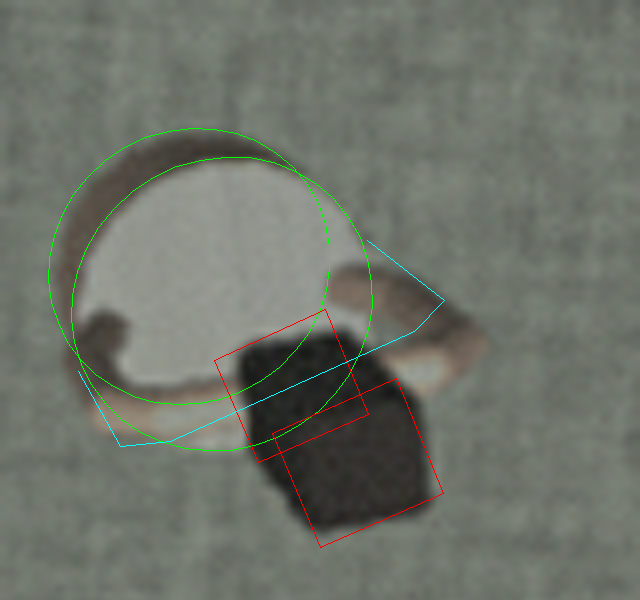

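```bash
python3 - 2>/dev/null <<'E'
from h import *
d=np.load("w1.npz"); c=(d["K"],d["R"],d["t"]); im=d["im"]; rig=np.load("est.npz")["rig"]
a=.009;L=np.array([[a,a,.13],[a,-a,.13],[-a,a,.13],[-a,-a,.088],[-a,a,.088],[a,-a,.088]])
px=np.array([[437,503],[325,532],[417,388],[238,348],[345,328],[252,463]])/8+[290,120]-.5
r=least_squares(lambda p:(proj(c,place(p,L))-px).ravel(),[.463,.205,.15],loss="soft_l1"); w=r.x; print(w.round(4),r.fun.round(1))
# with free height offset as check
r2=least_squares(lambda p:(proj(c,place(p[:3],L)+[0,0,p[3]])-px).ravel(),[.463,.205,.15,0]); print(r2.x.round(4),r2.fun.round(1))
np.savez("est.npz",rig=rig,w=w)
# approach above, look near
R0=down(w[2]+np.pi/2)
manip.move_to([w[0],w[1],.215],rpy(R0))
c=cam("wrist"); im=eyes.grab_frame("wrist"); np.savez("w2.npz",K=c[0],R=c[1],t=c[2],im=im)
q=((proj(c,place(w,L))+.5)*2).round().astype(int); big=cv2.resize(im[:,:,::-1],None,fx=2,fy=2,interpolation=cv2.INTER_CUBIC)
for z in (.088,.13): cv2.polylines(big,[((proj(c,place(w,[[i*a,j*a,z] for i,j in((1,1),(1,-1),(-1,-1),(-1,1))]))+.5)*2).round().astype(int)],True,(0,0,255),1)
cv2.polylines(big,[((proj(c,place(w,[[0,-.027,.032],[0,-.027,.08],[0,-.02,.088],[0,.02,.088],[0,.027,.08],[0,.027,.032]]))+.5)*2).round().astype(int)],False,(255,255,0),1)
u=proj(c,[[w[0],w[1],.1]])[0]*2; print(u)
y0=int(np.clip(u[1]-300,0,168)); x0=int(np.clip(u[0]-400,0,224)); print(x0,y0); cv2.imwrite("pics/w2.png",big[y0:y0+600,x0:x0+800]); st()
E
```

```text
[0.4689 0.2109 0.2739] [ 0.9  0.7 -1.2  1.3  0.4 -0.2 -1.   0.   0.2 -1.4  0.3 -0.6]
[ 0.4752  0.2169  0.2642 -0.0232] [ 0.1  0.2 -1.   0.3 -0.1  0.2 -0.1  0.5  0.3 -0.5  0.9 -0.8]
[506.94476727 358.10958596]
106 58
 t 4.5 pos [0.4697 0.2102 0.2167] F [ 0.21 -0.69  0.61] w 0.085 q [ 0.19  0.3   1.55 -0.    1.28 -1.65]
```

View pics/w2.png

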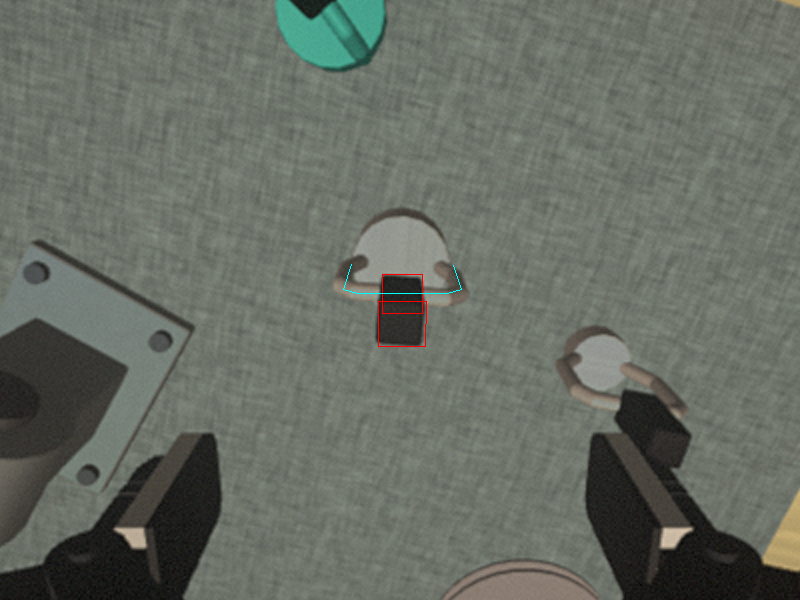

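Overlay matches the tab within about 1 px (tab bottom at (401,345)), but the bar's slope shows the yaw is about 0.09 smaller, so roughly 0.185. Grasp the tab, lift, go in front of the hook, and look.

```bash
python3 - 2>/dev/null <<'E'
from h import *
e=np.load("est.npz"); rig=e["rig"]; w=e["w"]; w[2]=.185; np.savez("est.npz",rig=rig,w=w)
o=rpy(down(w[2]+np.pi/2))
manip.line_to([w[0],w[1],.20],o,.1)
manip.line_to([w[0],w[1],.0955],None,.15); st("at")
manip.grab(60); s=st("grip"); 
manip.line_to([w[0],w[1],.26],None,.2); st("lift")
R0=rpy(down(rig[2]+np.pi/2)); bar=.0075
pre=place(rig,[[.026-.08,.13,.154+.034+bar]])[0]
manip.move_to(pre,R0); st("pre")
c=cam("wrist"); im=eyes.grab_frame("wrist"); np.savez("w3.npz",K=c[0],R=c[1],t=c[2],im=im)
big=cv2.resize(im[:,:,::-1],None,fx=1.5,fy=1.5,interpolation=cv2.INTER_CUBIC)
for P in ([[.056,0,.1],[.056,.13,.15],[-.004,.13,.15],[-.004,.13,.17]],[[a*.065,b*.05,.012] for a,b in((1,1),(1,-1),(-1,-1),(-1,1),(1,1))]):
    cv2.polylines(big,[((proj(c,place(rig,P))+.5)*1.5).round().astype(int)],False,(0,255,0),1)
cv2.imwrite("pics/w3.png",big)
E
```

```text
at t 5.65 pos [0.4695 0.211  0.0965] F [ 0.43 -0.08  0.39] w 0.0855 q [ 0.19  0.44  1.7   0.    1.   -1.56]
grip t 6.28 pos [0.469  0.2108 0.0956] F [ 0.57 -0.65  1.18] w 0.0171 q [ 0.19  0.44  1.7  -0.    1.   -1.56]
lift t 7.25 pos [0.4683 0.2108 0.2585] F [-0.2   0.19 -5.66] w 0.0168 q [ 0.19  0.27  1.48  0.    1.39 -1.56]
pre t 7.82 pos [0.5712 0.1786 0.1939] F [ 0.42 -0.09 -4.93] w 0.0172 q [ 0.11  0.51  1.32  0.    1.32 -1.21]
```

View pics/w3.png

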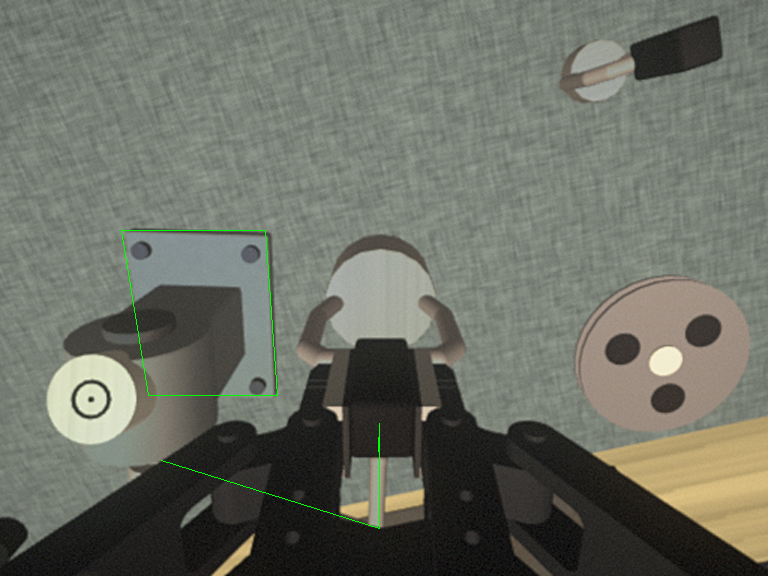

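Wrist view: weight held square, plate overlay on target, and the rod seen at column ~376 against 379 predicted (about 1 mm). Thread it on, then lower following the arm.

```bash
python3 - 2>/dev/null <<'E'
from h import *
rig=np.load("est.npz")["rig"]; bar=.0075
P=lambda x,y,z: place(rig,[[.026+x,.13+y,.154+z+bar]])[0]
manip.line_to(P(-.08,0,.031),None,.1)
manip.line_to(P(-.005,0,.031),None,.1); s=st("in")
if np.hypot(*s["wrist_force"][:2])<6:
    for y,z in((0,.010),(.001,.003),(.004,-.008),(.008,-.0235)):
        manip.line_to(P(-.005,y,z),None,.06); st(z)
    manip.dwell(.3); st("down")
c=cam("wrist"); save(eyes.grab_frame("wrist"),"w4"); im=eyes.grab_frame("scene"); 
c=cam("scene"); u=proj(c,[P(0,0,0)])[0].astype(int); print(u)
o=cv2.resize(im[u[1]-60:u[1]+60,u[0]-80:u[0]+80,::-1],(800,600),interpolation=cv2.INTER_CUBIC); cv2.imwrite("pics/s4.png",o)
E
```

```text
in t 9.02 pos [0.6439 0.16   0.1925] F [-0.55  0.14 -5.67] w 0.0176 q [ 0.07  0.65  1.08  0.    1.41 -1.25]
0.01 t 9.52 pos [0.6441 0.1598 0.1713] F [ 0.82  0.3  -4.69] w 0.0171 q [ 0.07  0.67  1.11 -0.    1.37 -1.25]
0.003 t 9.78 pos [0.6443 0.1608 0.1642] F [ 0.33  0.29 -4.77] w 0.0172 q [ 0.07  0.68  1.11 -0.    1.35 -1.25]
-0.008 t 10.12 pos [0.6449 0.1638 0.1529] F [-1.66 -0.15 -3.96] w 0.0172 q [ 0.07  0.69  1.12 -0.    1.33 -1.24]
-0.0235 t 10.54 pos [0.6463 0.1675 0.1381] F [ 1.32 -0.12 -2.39] w 0.017 q [ 0.08  0.7   1.13 -0.    1.3  -1.24]
down t 10.84 pos [0.6463 0.1675 0.1381] F [ 0.57  0.12 -0.95] w 0.0174 q [ 0.08  0.7   1.13  0.    1.3  -1.24]
[318 216]
```

View pics/s4.png

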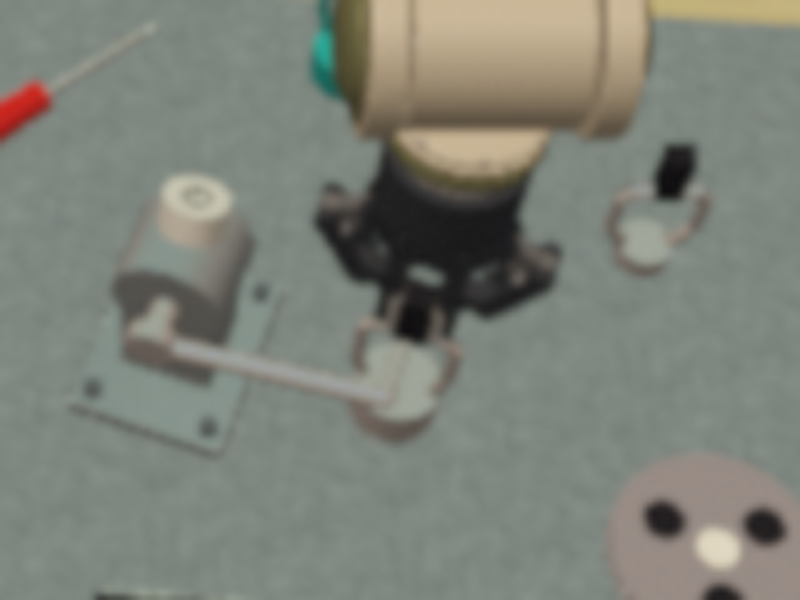

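Scene view: the rod passes through the loop, the arm is down, and only about 1 N is left on the wrist. Lower a little more, release, back off, then look at the hung weight and the pen.

```bash
python3 - 2>/dev/null <<'E'
from h import *
rig=np.load("est.npz")["rig"]; s=manip.read_state()
p=s["position"]
manip.line_to(p+[0,0,-.002],None,.03); manip.dwell(.2); st("low")
manip.release(); manip.dwell(.2); st("open")
manip.line_to(p+[0,0,.10],None,.2); st("up")
manip.move_to([0.44,-.29,.30],rpy(down(np.pi/2)))
c=cam("wrist"); im=eyes.grab_frame("wrist"); np.savez("w5.npz",K=c[0],R=c[1],t=c[2],im=im)
im2=eyes.grab_frame("scene"); cs=cam("scene"); u=proj(cs,[place(rig,[[.026,.13,.1]])[0]])[0].astype(int)
a=cv2.resize(im2[u[1]-45:u[1]+45,u[0]-50:u[0]+30,::-1],None,fx=4,fy=4,interpolation=cv2.INTER_CUBIC)
v=proj(c,[[.535,-.29,.11]])[0].astype(int); print(u,v)
x0=max(v[0]-40,0);y0=max(v[1]-40,0); b=cv2.resize(im[y0:y0+90,x0:x0+80,::-1],None,fx=5,fy=5,interpolation=cv2.INTER_CUBIC); print("crop",x0,y0)
H=max(a.shape[0],b.shape[0]); o=np.hstack([cv2.copyMakeBorder(z,0,H-z.shape[0],0,0,cv2.BORDER_CONSTANT) for z in(b,a)]); cv2.imwrite("pics/w5.png",o); print(o.shape)
for t in ["pen","stand"]:
    r=eyes.recognise("wrist",t); print(t,[(np.round(d["xyz"],3).tolist(),round(d["p"],2)) for d in r[:4]])
st()
E
```

```text
low t 11.39 pos [0.6465 0.1676 0.1369] F [-1.64  0.38  6.56] w 0.017 q [ 0.08  0.71  1.13  0.    1.3  -1.24]
open t 12.26 pos [0.6463 0.1675 0.1361] F [-0.45 -0.41 -0.03] w 0.0853 q [ 0.08  0.71  1.14 -0.    1.3  -1.24]
up t 12.92 pos [0.6459 0.1675 0.2366] F [ 0.68  0.02 -0.47] w 0.0852 q [ 0.08  0.64  0.98  0.    1.52 -1.24]
[315 227] [252 239]
crop 212 199
(450, 720, 3)
pen []
stand [([0.512, -0.293, 0.075], 0.87), ([0.398, -0.188, 0.018], 0.61)]
 t 14.95 pos [ 0.4403 -0.2896  0.2999] F [-0.15  0.26  0.49] w 0.0854 q [-0.8   0.28  1.37  0.    1.5  -2.38]
```

View pics/w5.png

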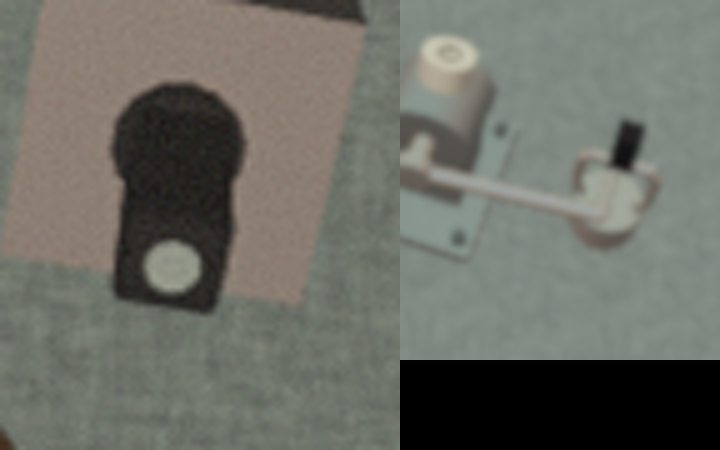

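Right: the weight hangs on the hook with the arm down. Left: pen collar centred at crop (178,150), butt disc (172,268), body edge sloping 18/100. That gives px ≈ (247.6,229), (246.4,252.6) and a yaw of about -0.18.

```bash
python3 - 2>/dev/null <<'E'
from h import *
d=np.load("w5.npz"); c=(d["K"],d["R"],d["t"]); rig=np.load("est.npz")["rig"]
f=lambda u,v:np.array([u,v])/5+[212,199]-.4
A=ray(c,f(178.5,150),.080); B=ray(c,f(172.5,267),.137); C=ray(c,f(115,295),.137);D=ray(c,f(215,313),.137)
print("collar",A.round(4),"butt",B.round(4)); print("edge len",np.linalg.norm(D-C),"yaw",-np.arctan2(*(D-C)[:2]))
yaw=-np.arctan2(*(D-C)[:2]); pen=np.r_[(A+B)[:2]/2,yaw]; np.save("pen.npy",pen)
n=np.array([-np.sin(.35),0,np.cos(.35)])@Rz(rig[2]).T; ry=Rz(rig[2])[:,1]
sp=place(rig,[[-.0178,0,.1488]])[0]; O=rpy(tool(-n,ry))
for k in(.125,.069):
    q=manip.solve_ik(sp+k*n,O); print(k,(sp+k*n).round(3),None if q is None else q.round(2))
o=rpy(down(yaw+np.pi/2))
for z in(.2,.09): q=manip.solve_ik([*pen[:2],z],o); print(z,None if q is None else q.round(2))
# hover and check closer
manip.move_to([*pen[:2],.20],o); st()
c=cam("wrist"); im=eyes.grab_frame("wrist"); np.savez("w6.npz",K=c[0],R=c[1],t=c[2],im=im)
big=cv2.resize(im[:,:,::-1],None,fx=3,fy=3,interpolation=cv2.INTER_CUBIC)
dr=lambda L:cv2.polylines(big,[((proj(c,place(pen,L))+.5)*3).round().astype(int)],True,(0,255,0),1)
for z in(.08,.137): dr([[i*.012,j*.012,z] for i,j in((1,1),(1,-1),(-1,-1),(-1,1))])
th=np.linspace(0,6.28,40); dr(np.c_[.017*np.cos(th),.017*np.sin(th),.08+0*th])
u=(proj(c,[[*pen[:2],.11]])[0]*3).astype(int); y0=max(u[1]-250,0);x0=u[0]-250; cv2.imwrite("pics/w6.png",big[y0:y0+500,x0:x0+500]); print(x0,y0)
E
```

```text
collar [ 0.535  -0.2963  0.08  ] butt [ 0.5358 -0.2965  0.137 ]
edge len 0.022278033171954217 yaw -0.19933570032877684
0.125 [0.532 0.055 0.266] [-0.09  0.14  1.66 -0.07  0.99 -1.38]
0.069 [0.551 0.05  0.214] [-0.1   0.23  1.7  -0.07  0.87 -1.37]
0.2 [-0.7   0.53  1.26  0.    1.35 -2.07]
0.09 [-0.7   0.64  1.39  0.    1.12 -2.07]
 t 15.56 pos [ 0.5353 -0.2965  0.201 ] F [0.06 0.39 0.61] w 0.0852 q [-0.7   0.53  1.26 -0.    1.35 -2.07]
506 318
```

View pics/w6.png

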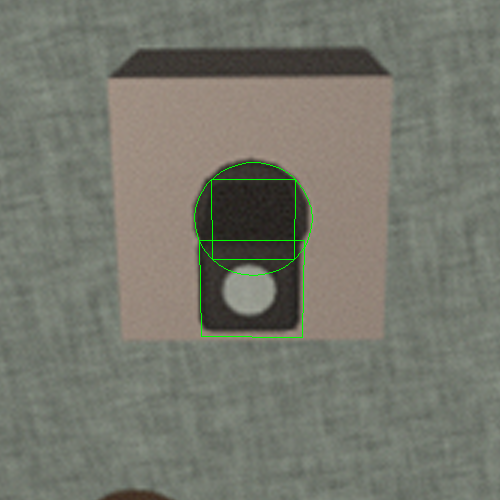

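Overlay agrees with collar and butt within about 1 mm. Grip, lift, go in front of the spot; meanwhile cross-check the spot from w3 (ring at (91,399)).

```bash
python3 - 2>/dev/null <<'E'
from h import *
pen=np.load("pen.npy"); rig=np.load("est.npz")["rig"]
sp=place(rig,[[-.0178,0,.1488]])[0]; print("fit",sp.round(4))
for n_,uv in(("w3",(91,399)),("w1",(278.5,408.5))):
    d=np.load(n_+".npz"); print(n_,ray((d["K"],d["R"],d["t"]),np.array(uv)/1.5-.3,.1488).round(4))
manip.line_to([*pen[:2],.090],None,.15); s=st("at"); np.save("zgrip.npy",s["position"])
manip.grab(80); st("grip"); 
manip.line_to([*pen[:2],.20],None,.15); manip.line_to([*pen[:2],.28],None,.25); manip.dwell(.15); st("lift")
n=np.array([-np.sin(.35),0,np.cos(.35)])@Rz(rig[2]).T; ry=Rz(rig[2])[:,1]
manip.move_to(sp+.125*n,rpy(tool(-n,ry))); manip.dwell(.2); st("pre")
c=cam("wrist"); im=eyes.grab_frame("wrist"); np.savez("w7.npz",K=c[0],R=c[1],t=c[2],im=im)
for i in range(2):
  for cn in("top","scene"):
    im2=eyes.grab_frame(cn); print(cn,[(np.round(x["xyz"],3).tolist(),round(x["p"],2)) for x in eyes.recognise(cn,"pen")[:2]])
big=cv2.resize(im[:,:,::-1],None,fx=1.5,fy=1.5,interpolation=cv2.INTER_CUBIC)
th=np.linspace(0,6.28,40); N=Rn.from_euler("y",-.35).as_matrix()
for r in(.008,.02):
    P=place(rig,np.c_[r*np.cos(th),r*np.sin(th),0*th]@N.T+[-.0178,0,.1488]); cv2.polylines(big,[((proj(c,P)+.5)*1.5).round().astype(int)],True,(0,0,255),1)
s=manip.read_state(); T=Rn.from_euler("xyz",s["orientation"]).as_matrix(); tip=s["position"]+T[:,0]*.075; print("tip",tip.round(4))
cv2.circle(big,tuple(((proj(c,tip)[0]+.5)*1.5).astype(int)),3,(0,255,0),-1)
cv2.imwrite("pics/w7.png",big)
E
```

```text
fit [0.5738 0.0438 0.1488]
w3 [0.5764 0.0434 0.1488]
w1 [0.5757 0.0441 0.1488]
at t 16.49 pos [ 0.5358 -0.2969  0.0914] F [ 0.5  -1.42  0.45] w 0.0853 q [-0.7   0.63  1.39 -0.    1.12 -2.07]
grip t 17.08 pos [ 0.5356 -0.2966  0.0904] F [0.77 0.45 2.47] w 0.0231 q [-0.7   0.64  1.39 -0.    1.12 -2.07]
lift t 18.58 pos [ 0.535  -0.2961  0.278 ] F [-0.85  0.1  -0.85] w 0.023 q [-0.7   0.49  1.12 -0.    1.53 -2.07]
pre t 20.11 pos [0.5327 0.0539 0.2661] F [-0.2  -0.39 -0.65] w 0.0232 q [-0.09  0.14  1.66 -0.07  0.99 -1.38]
top [([0.425, -0.093, 0.022], 0.39)]
scene [([0.542, 0.054, 0.272], 0.55)]
top [([0.545, 0.053, 0.272], 0.6), ([0.682, -0.372, 0.082], 0.58)]
scene [([0.541, 0.052, 0.272], 0.8)]
tip [0.5572 0.0482 0.1958]
```

View pics/w7.png

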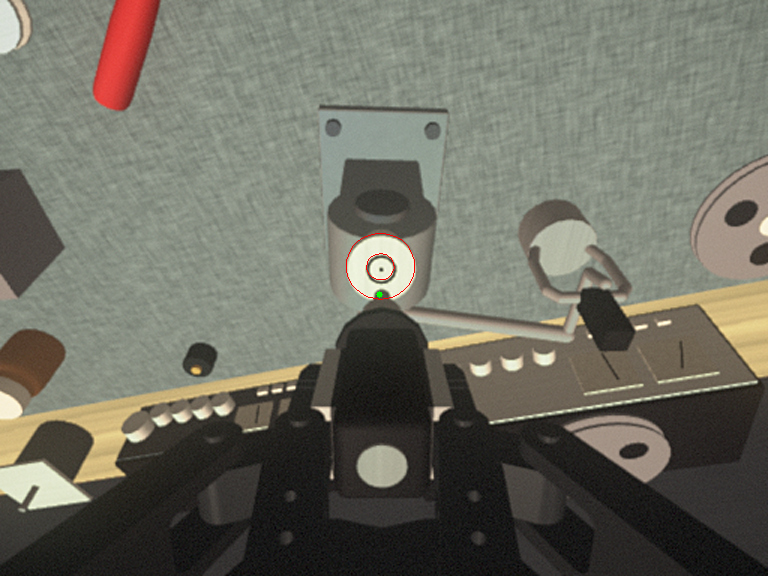

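Pen square in the gripper, tip at (380,295) exactly as predicted, ring at (381,268), 1 px from the overlay; the weight still hangs. Approach along the normal while watching the force.

```bash
python3 - 2>/dev/null <<'E'
from h import *
rig=np.load("est.npz")["rig"]; n=np.array([-np.sin(.35),0,np.cos(.35)])@Rz(rig[2]).T
sp=place(rig,[[-.0178,0,.1488]])[0]+[.0012,0,0]
def fn(k=12):
    F=[]
    for i in range(k): manip.dwell(.04); F.append(manip.read_state()["wrist_force"]@n)
    return np.mean(F),np.std(F)/k**.5
g=lambda: (manip.read_state()["position"]-sp)@n-.075
manip.line_to(sp+.081*n,None,.08); manip.dwell(.3); b,e=fn(15); print("bias",b,e,"gap",g())
for k in np.arange(.0785,.064,-.0015):
    manip.line_to(sp+k*n,None,.02); f,e=fn(8); print(round(k,4),"gap",round(g()*1e3,2),"F",round(f-b,2),round(e,2))
    if f-b>1.6: break
np.save("b.npy",[b,k]); st()
E
```

```text
bias -1.0691056815885227 0.16895812422774018 gap 0.006000761343992453
0.0785 gap 3.51 F 0.09 0.24
0.077 gap 2.0 F 0.17 0.23
0.0755 gap 0.49 F 0.13 0.24
0.074 gap -0.95 F 1.09 0.14
0.0725 gap -2.47 F 1.32 0.17
0.071 gap -3.97 F 1.5 0.21
0.0695 gap -5.5 F 1.91 0.19
 t 26.3 pos [0.552  0.0498 0.2141] F [0.09 0.99 1.48] w 0.0232 q [-0.1   0.23  1.7  -0.07  0.87 -1.37]
```

```bash
python3 - 2>/dev/null <<'E'
from h import *
rig=np.load("est.npz")["rig"]; manip.dwell(.5); c=cam("wrist"); im=eyes.grab_frame("wrist")
im2=eyes.grab_frame("scene")
s=manip.read_state(); T=Rn.from_euler("xyz",s["orientation"]).as_matrix(); n=np.array([-np.sin(.35),0,np.cos(.35)])@Rz(rig[2]).T
print("tilt",np.arccos(-T[:,0]@n)); st()
a=cv2.resize(im[120:320,130:430,::-1],(540,360),interpolation=cv2.INTER_CUBIC); b=cv2.resize(im2[150:300,220:330,::-1],(264,360),interpolation=cv2.INTER_CUBIC)
cv2.imwrite("pics/w8.png",np.hstack([a,b])[:,:800])
E
```

```text
tilt 1.5905612815233255e-05
 t 26.9 pos [0.552  0.0498 0.2141] F [0.04 0.5  2.42] w 0.0229 q [-0.1   0.23  1.7  -0.07  0.87 -1.37]
```

View pics/w8.png

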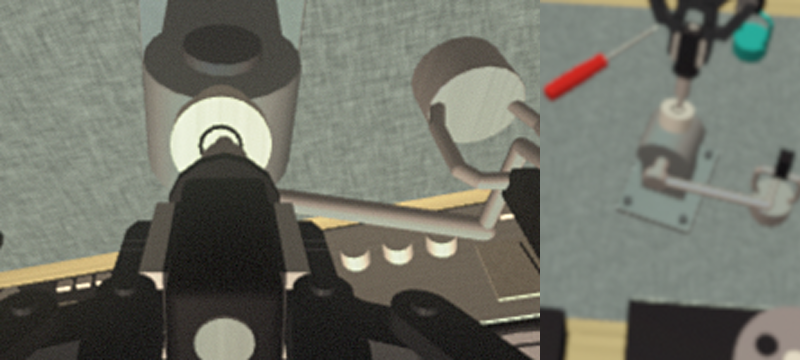

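The tip stands in the ring (crop (222,142)), the pen is square to the face, and the weight hangs free on the hook. Handing in.

```bash
python3 -c "
from plant import manip
print(manip.close_job())"
```

```text
the job is handed in; nothing more can be done
None
```

I hung the larger grey weight on the hook, then took the pen from its stand and pressed it on the ring mark. I handed the job in at about 27 s of the 48 s allowed, with the pen still held; no verdict is reported.

- **Weight:** It hung by its loop after I let go, and the last pictures show it hanging free with the arm pulled down. I never read the arm's joint angle directly.
- **Pen position:** The tip was inside the ring in the last wrist picture, and the tool axis was within 0.001 rad of the estimated face normal. My two extra measurements of the ring centre differed from the rig fit by 2–3 mm. I shifted the target by 1.2 mm to allow for this.
- **Press:** The force was about 1.9 N above the reading before contact, with noise of about 0.2 N. The tool had gone 5.5 mm past the expected touch point. Both figures point to about half travel (roughly 5–6 mm).
- **Failed or odd checks:** My first automatic fit of the weight's angle gave a wrong value, which I replaced with hand-picked corners and a closer picture. Just before I released the weight, the wrist read an upward push of 6.6 N because I had lowered slightly too far; it fell back to about zero on release.
- **Other things:** I kept clear of the small weight, the bystanders and the turquoise look-alike, but did not measure their final positions.

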